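Fit the swing shelf on the laundry caddy pole

ROBOT

A 7-joint arm with a two-finger parallel gripper is mounted at the origin on the work surface. World frame = base frame: x ahead of the robot, y to its left, z up, the work surface at z = 0. Lengths are in mm, angles in rad, forces in N, time in s.
With the tool pointing down it reaches from about 350 to 900 mm from the base axis. Payload 19.9 kg.
Tool frame: the origin (TCP) lies on the centre line of the jaws, within the pads' length; the fingertips stand ctrl.tips_ahead ahead of it and the grasp point (between the pads) is the TCP (ctrl.tips_ahead is the distance from the TCP to the fingertips, in mm); z points along the fingers, y is the direction in which the jaws open and shut (so a half turn about z gives the same grasp; the last joint's range is limited). The gripper opens to 85 mm and grips with 20 to 120 N. Pads are 22 mm wide; open, the fingers measure 114 mm over their backs; the gripper's body (76 mm by 85 mm) begins 54 mm behind the grasp point. The pads swing forward as they close: fully open they stand 13 mm farther back than shut.
Start: joints at [1.177, 0.417, -0.01, 1.614, 0.005, 1.111, -0.053], TCP at [215.363, -586.704, 250.26] pointing down, gripper open.
Joint ranges: [-2.81, 2.81], [-0.39, 2.02], [-1.27, 1.25], [0.06, 2.57], [-1.19, 4.33], [0.19, 2], [-2.82, 2.82]. Speed limits (rad/s): [1.89, 1.89, 2.39, 2.39, 3.01, 3.01, 3.01].

INTERFACE

Orientations are given as a unit quaternion [x, y, z, w].
In Python, from station import ctrl gives the robot as it stands.
- The arm moves only by the tool apply_moves, never from a script. Its argument "motion" is a list of rows, each a list of 4 numbers: the shift along the tool's x, y, z scaled (see below), then the turn about the tool's z scaled (see below). In form: [[tx, ty, tz, turn], ...]. A call has 1 to 5 rows; each row shifts and turns the commanded pose from where the row before left it, along the tool's axes as they then stand; what a row does not reach is not made up. The controller multiplies each number of a shift by 0.15 m and each number of a turn by 360 degrees. A row lasts 1/12 s, in which the tool goes at most 41.7 mm and 7.16 degrees, less where a joint would pass 70% of its speed; a pose out of reach is approached as far as the arm can. A call with a number of a shift or a turn outside -1 to 1 is refused whole. A call with a gripper value outside its range is refused whole. "jaw" is the gripper command: -1 is shut, 1 is fully open, values between are in proportion, set as the call begins (left out, the last holds). The fingers move at their own pace and stop on an object; the grip force is fixed at half the most. Time passes only in rows, so rows that do not move let the fingers close. It gives the time, the measured TCP pose, the force and the opening at its end, in the units of the state.
- ctrl.observe(): the state, without advancing time (a new reading comes with each control period).
- ctrl.snapshot(name): name is "side" or "top"; returns (picture, depth): 420x560x3 uint8, blue, green, red; 420x560 float32, mm along the optical axis (not along the pixel's ray), 0 where there is no reading.
- ctrl.camera_params(name): a dict with "mtx" (3x3 intrinsics, pixels), "xyz" and "rotation" of the camera in the world. Camera axes: x right, y down, z forward; pixel columns grow to the right and rows downward; lengths in mm; the calibration is good to about 2 mm. A picture is of the moment at which its call begins. camera_params takes no time and is no camera call.
- ctrl.finish_job(): hands the job in, once; it reports no verdict.
Trained networks look in the newest picture that a camera, given by its name, has taken for a name from the list of things; names that differ only in an ending like _2 or _b are one class to them, and where a whole thing is asked for, a point or a joint stands for the part that bears it (a point fixed in the world has none). Each returns a list of dicts, best first, with "conf" (0 to 1); they miss things now and then, are a little off and sometimes report something else, mostly with a low value. They report only what shows in the picture. A call takes as long as a camera call. They do not tell look-alikes from the thing itself.
- ctrl.spot_in(camera, target): "location" ([x, y, z] in mm, in world coordinates, good to about 4 mm: the middle of the surface that is visible of it).
- ctrl.masks_of(camera, target): "region" (420x560 bool, what is visible of it).
- ctrl.place_of(camera, target): "location" ([x, y, z] in mm, in world coordinates, good to about 4 mm: a listed point, or the origin of a listed thing).
The state is a dict: "time_s": time; "joint_pos": joint angles; "joint_velocities": joint speeds; "joint_efforts": joint torques, N m; "ee_pos": TCP position; "tcp_rot": TCP orientation; "force": force on the tool from outside, world axes, zero at the start; "ft_torque": the same for the moment, N m; "gripper_width": opening from 0.0 (shut) to 1.0 (fully open).
Only numpy, scipy, OpenCV 4.12 (cv2) and the standard library are available. Lean on these libraries where they do the work, as an engineer would, in place of code of your own. Each camera call takes 0.05 s, during which the arm holds its last target.

TASK

Put the white shelf on the caddy: lift it by its upright fin, slide its hub down over the steel pole, keeping it level so that it does not bind, until its feet rest on the notched collar. Then swing it gently round the pole until the feet drop into the notches and the shelf sits fully home, flat on the collar, and let go of it. Lower it, do not drop it or force it, and leave the detergent bottle, the jar and the brush alone.

Things in the scene. Friction and masses are not known exactly. Their poses are not given: they have to be found in the camera images.
- stand: Caddy stand, fixed to the counter: grey base plate 180 x 180 x 12 mm with an upright steel pole at its centre, carrying a notched metal collar. Origin on the pole's axis at counter level; z up. When shelf and stand have the same yaw the shelf's feet are near the notches, but the collar is turned on the pole by an unreported angle, up to 0.35 rad either way.
- pole_top (a point): Centre of the pole's top end, 220 mm above the counter. The pole is vertical, 16 mm in diameter; its last 5 mm taper to 12 mm.
- collar_top (a point): On the pole's axis, level with the collar's upper face, 100 mm above the counter. The collar is 92 mm in diameter, 20 mm tall, too stiff to turn. Its three radial notches, 120 degrees apart, are 14 mm wide and 12 mm deep, open at top and rim; seen from above or found by feel. Feet on the collar's face to fully home is 8 mm down.
- shelf: White plastic shelf, about 0.3 kg, loose, standing on its feet. Origin on the bore's axis, level with the undersides of the feet; z up. Its plate spans x -150 to +60 mm, y -65 to +65 mm, 6 mm thick, underside at z = 8 mm, rim to z = 24 mm. Upright fin to hold it by: 10 mm thick (along y), 44 mm long (along x), centred at x = -100, y = 0, top at z = 66 mm.
- shelf_hub (a point): On the bore's axis at the top of the hub tube, 54 mm above the undersides of the feet. The tube has a straight bore 18.4 mm in diameter from z = 8 to 54 mm, outer diameter 40 mm.
- shelf_foot (a point): Underside of one of the three feet that go into the notches: round, 10 mm in diameter, 8 mm tall, 35 mm from the bore's axis, at 60, 180 (this one) and 300 degrees from the shelf's x. Two more feet stand under the corners at x = -140 mm and stay clear of the collar.
- shelf_grip (a point): Middle of the fin where it is gripped: 100 mm from the bore's axis along the shelf's -x, 46 mm above the undersides of the feet. Axes as the shelf's: the fingers close along y.
- detergent: Bystander: white detergent bottle, 80 mm in diameter, 210 mm tall, 0.8 kg. Origin at the centre of its underside.
- jar: Bystander: glass jar, 70 mm in diameter, 100 mm tall. Origin at the centre of its underside.
- brush: Bystander: small brush lying on the counter. Origin under its middle.
Not all that is in view belongs to the job. Leave any orange or pink look-alike of the shelf alone.

How it is judged:
By the outcome, as a careful person would: the job done as asked, in the order asked, and still so for the second after the job is handed in, with the robot touching nothing.
It also fails if it takes over 72 s, if anything falls off the work surface, if the arm or the gripper's body presses on something with over 40 N, if the wrist force passes 120 N, or if a joint passes its speed limit or range.

## Working session

There is one attempt and no reset: what is moved stays moved. The work goes in short steps, Python scripts to look and compute and a tool call to move; the robot and the scene stay as the last step left them, time stands still between calls to the robot, and variables do not carry over. Pictures are saved under pics/ and viewed, and the job is handed in when it is done.

Besides the shell and the picture viewer there is one more tool, called after "Call:" as name(argument=value, ...) on one line, values as JSON. apply_moves: Moves the arm, as the interface text tells. Shifts and turns lie within -1 to 1; 1 stands for 0.15 m of shift or 360 degrees of turn. Its arguments: {"type":"object","properties":{"motion":{"type":"array"},"jaw":{"type":"number"}},"required":["motion"]}

```bash
ls; mkdir -p pics; python3 - <<'E'
from station import ctrl
import cv2,numpy as np
print(ctrl.observe()); print(ctrl.tips_ahead)
for c in ("side","top"):
    p,d=ctrl.snapshot(c); cv2.imwrite(f"pics/{c}0.png",p); np.save(f"pics/{c}0.npy",d)
    print(c,ctrl.camera_params(c))
    for t in ("stand","pole_top","collar_top","shelf","shelf_hub","shelf_foot","shelf_grip","detergent","jar","brush"):
        print(t,[(np.round(r["location"]).tolist(),round(r["conf"],2)) for r in ctrl.place_of(c,t)][:3])
E
```

```text
pics
{'time_s': 0.0, 'joint_pos': array([ 1.1774574 ,  0.41795183, -0.01028963,  1.61419031,  0.00472276,
        1.11069001, -0.05302548]), 'joint_velocities': array([ 1.97695074e-05,  3.96881744e-04, -4.13678231e-04, -9.91801833e-04,
       -3.25782281e-04,  9.67436987e-04,  1.75964377e-04]), 'joint_efforts': array([-5.77801393e-05, -8.64446139e+01,  6.78985510e-01, -4.34898198e+01,
        1.91153877e-02,  7.44110614e-03,  6.43419662e-05]), 'ee_pos': array([ 215.25547199, -586.41177969,  249.66736616]), 'tcp_rot': array([ 9.84567541e-01,  1.75003964e-01, -1.63576489e-04, -5.85922990e-04]), 'force': array([-0.23347301,  0.60983399, -0.05426894]), 'ft_torque': array([-0.01328528,  0.05310636, -0.04240995]), 'gripper_width': 0.998524293127233}
19.0
side {'mtx': array([[493.00539365,   0.        , 279.73323418],
       [  0.        , 493.00539365, 213.0894219 ],
       [  0.        ,   0.        ,   1.        ]]), 'xyz': array([ 233.82524458, 1039.75209788,  922.04156197]), 'rotation': array([-0.12908215,  0.87387769, -0.46469443,  0.06111196])}
stand [([619.0, 92.0, -3.0], 0.61)]
pol
[... 810 characters left out ...]
': array([ 0.71475887, -0.69553206,  0.04475472, -0.05789584])}
stand [([619.0, 91.0, -2.0], 0.64)]
pole_top [([619.0, 93.0, 220.0], 0.57)]
collar_top [([620.0, 93.0, 98.0], 0.8)]
shelf [([541.0, -508.0, 2.0], 0.79), ([652.0, -222.0, -3.0], 0.75), ([341.0, -256.0, -1.0], 0.65)]
shelf_hub [([343.0, -260.0, 57.0], 0.95), ([538.0, -514.0, 55.0], 0.71), ([654.0, -219.0, 52.0], 0.63)]
shelf_foot [([531.0, -476.0, -2.0], 0.79), ([620.0, -224.0, 5.0], 0.71), ([342.0, -222.0, -2.0], 0.6)]
shelf_grip [([518.0, -414.0, 46.0], 0.85), ([550.0, -226.0, 48.0], 0.71), ([347.0, -155.0, 48.0], 0.55)]
detergent [([669.0, 289.0, 2.0], 0.82)]
jar [([768.0, -98.0, 1.0], 0.64)]
brush [([427.0, 386.0, 5.0], 0.66)]
```

View pics/top0.png

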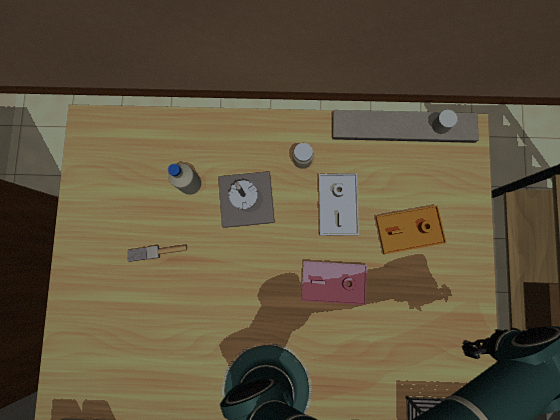

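View pics/side0.png

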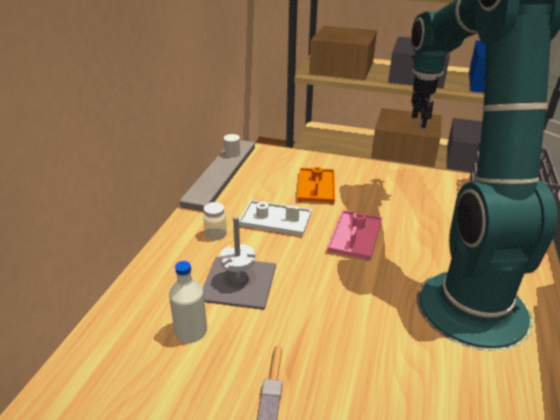

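```bash
python3 - <<'E'
import cv2,numpy as np
p=cv2.imread("pics/top0.png")
a=cv2.resize(p[165:245,305:370],None,fx=7,fy=7,interpolation=cv2.INTER_CUBIC)
b=cv2.resize(p[165:232,212:280],None,fx=7,fy=7,interpolation=cv2.INTER_CUBIC)
h=max(a.shape[0],b.shape[0]); pad=lambda i:cv2.copyMakeBorder(i,0,h-i.shape[0],0,0,0)
cv2.imwrite("pics/crop0.png",cv2.resize(np.hstack([pad(a)[:, :],pad(b)]),None,fx=.85,fy=.85))
E
```

```text
(no output)
```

View pics/crop0.png

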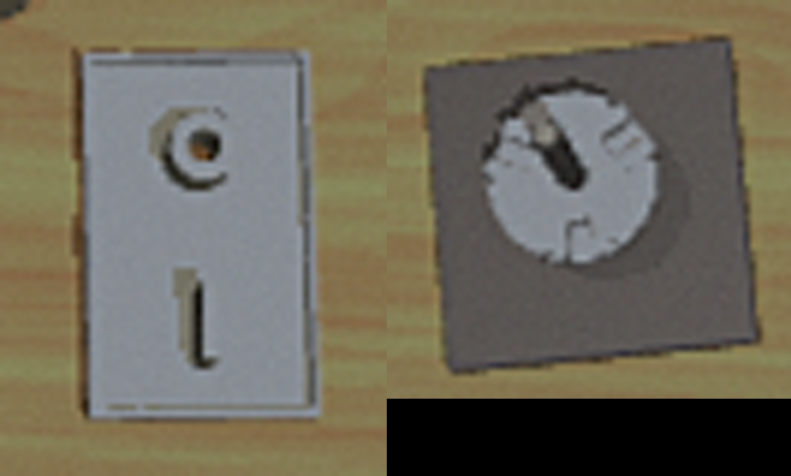

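```bash
cat > h.py <<'E'
import cv2,numpy as np
from scipy.spatial.transform import Rotation as R
from station import ctrl
def P(c):
    q=ctrl.camera_params(c); Rm=R.from_quat(q["rotation"]).as_matrix()
    return q["mtx"],Rm,np.array(q["xyz"])
def proj(c,X):
    K,Rm,t=P(c); v=(np.atleast_2d(X)-t)@Rm; v=v@K.T; return v[:,:2]/v[:,2:]
def unproj(c,uv,z):
    K,Rm,t=P(c); uv=np.atleast_2d(uv); r=np.c_[uv,np.ones(len(uv))]@np.linalg.inv(K).T@Rm.T
    s=(z-t[2])/r[:,2]; return t+r*s[:,None]
def ortho(c,img,cx,cy,z,half,s):
    # view: right=-y, up=+x ; s px per mm
    n=int(2*half*s); src=np.array([[0,0],[n,0],[n,n],[0,n]],np.float32)
    w=np.array([[cx+half,cy+half,z],[cx+half,cy-half,z],[cx-half,cy-half,z],[cx-half,cy+half,z]])
    H=cv2.getPerspectiveTransform(proj(c,w).astype(np.float32),src)
    return cv2.warpPerspective(img,H,(n,n),flags=cv2.INTER_CUBIC)
E
python3 - <<'E'
from h import *
p=cv2.imread("pics/top0.png")
o=ortho("top",p,619,92,100,65,4.5)
c=len(o)//2
cv2.circle(o,(c,c),int(46*4.5),(0,255,0),1)
for k in range(3):
    a=np.pi+k*2*np.pi/3   # world angle
    cv2.line(o,(c,c),(int(c-np.sin(a)*250),int(c-np.cos(a)*250)),(0,0,255),1)
cv2.imwrite("pics/col0.png",o)
for z in (12,):
    o=ortho("top",p,619,92,12,110,2.5); cv2.imwrite("pics/base0.png",o)
for nm,z in (("shelf",24),):
    o=ortho("top",p,610,-223,z,125,2.3); cv2.imwrite("pics/shelf0.png",o)
E
```

```text
(no output)
```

View pics/col0.png

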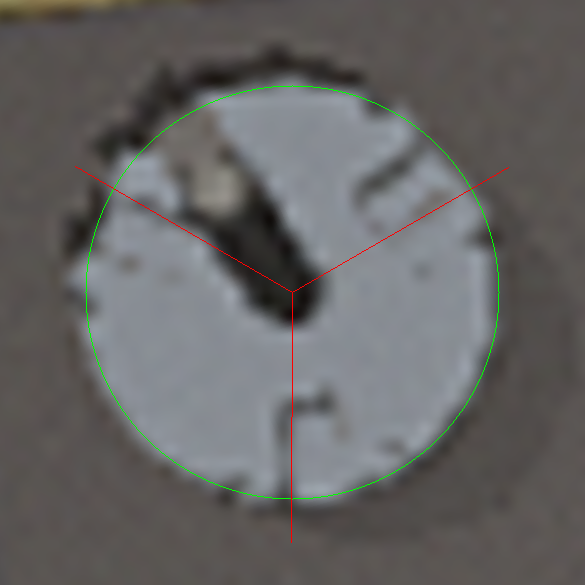

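View pics/shelf0.png

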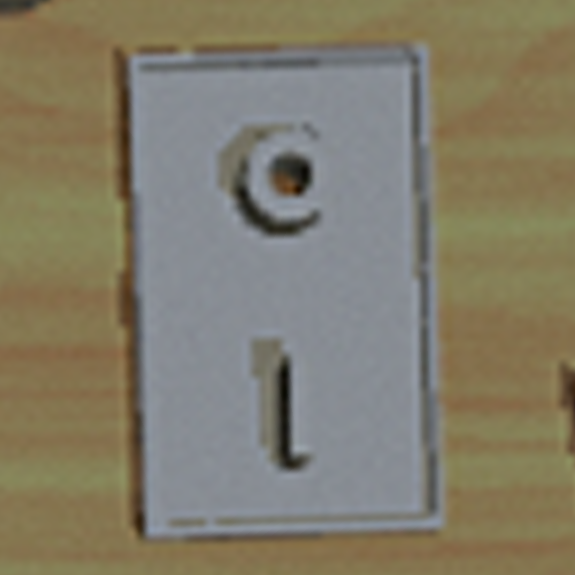

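View pics/base0.png

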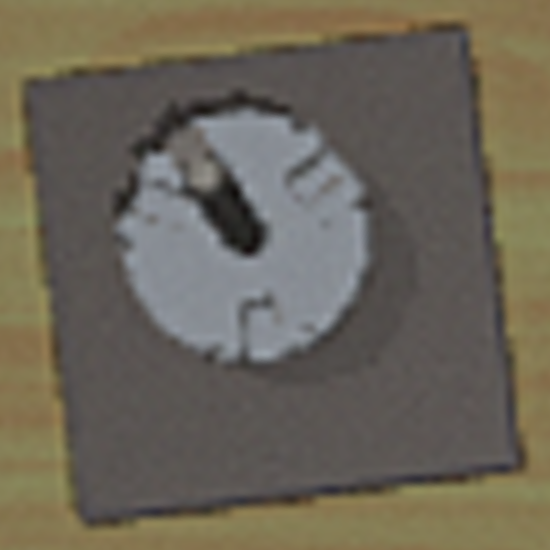

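```bash
cat > plan.py <<'E'
import sys,numpy as np
from h import *
def pose():
    s=ctrl.observe(); m=R.from_quat(s["tcp_rot"]).as_matrix(); return s,m,np.arctan2(m[1,0],m[0,0])
def plan(x,y,z,yaw,n):
    s,m,a=pose(); d=np.array([x,y,z])-s["ee_pos"]; da=(yaw-a+np.pi)%(2*np.pi)-np.pi
    print("t",round(s["time_s"],2),"pos",s["ee_pos"].round(1),"yaw",round(a,4),"F",s["force"].round(1),"T",s["ft_torque"].round(2),"w",round(s["gripper_width"],3),"tilt",m[:2,2].round(4))
    for k in range(n):
        b=a+da*k/n; st=d/n
        c,sn=np.cos(b),np.sin(b)
        print([round(v,4) for v in ((c*st[0]+sn*st[1])/150,(sn*st[0]-c*st[1])/150,-st[2]/150,-da/n/(2*np.pi))])
if __name__=="__main__":
    a=list(map(float,sys.argv[1:])); plan(*a[:4],int(a[4]))
E
python3 plan.py 552 -224 170 0.035 15
```

```text
t 1.1 pos [ 215.4 -586.7  250.3] yaw 0.3518 F [-0.4  0.3  0.8] T [-0.01 -0.01  0.01] w 1.001 tilt [-0.0001  0.    ]
[np.float64(0.196), np.float64(-0.0998), np.float64(0.0357), np.float64(0.0034)]
[np.float64(0.1938), np.float64(-0.1039), np.float64(0.0357), np.float64(0.0034)]
[np.float64(0.1916), np.float64(-0.108), np.float64(0.0357), np.float64(0.0034)]
[np.float64(0.1893), np.float64(-0.112), np.float64(0.0357), np.float64(0.0034)]
[np.float64(0.1869), np.float64(-0.116), np.float64(0.0357), np.float64(0.0034)]
[np.float64(0.1844), np.float64(-0.1199), np.float64(0.0357), np.float64(0.0034)]
[np.float64(0.1818), np.float64(-0.1237), np.float64(0.0357), np.float64(0.0034)]
[np.float64(0.1792), np.float64(-0.1276), np.float64(0.0357), np.float64(0.0034)]
[np.float64(0.1764), np.float64(-0.1313), np.float64(0.0357), np.float64(0.0034)]
[np.float64(0.1736), np.float64(-0.135), np.float64(0.0357), np.float64(0.0034)]
[np.float64(0.1707), np.float64(-0.1386), np.float64(0.0357), np.float64(0.0034)]
[np.float64(0.1678), np.float64(-0.1422), np.float64(0.0357), np.float64(0.0034)]
[np.float64(0.1647), np.float64(-0.1457), np.float64(0.0357), np.float64(0.0034)]
[np.float64(0.1616), np.float64(-0.1492), np.float64(0.0357), np.float64(0.0034)]
[np.float64(0.1584), np.float64(-0.1526), np.float64(0.0357), np.float64(0.0034)]
```

Call:
apply_moves(motion=[[0.196,-0.1,0.0357,0.0034],[0.194,-0.104,0.0357,0.0034],[0.192,-0.108,0.0357,0.0034],[0.189,-0.112,0.0357,0.0034],[0.187,-0.116,0.0357,0.0034]], jaw=1)

```text
time_s: 1.52
ee_pos: [328.5, -464.5, 223.4]
tcp_rot: [0.993, 0.122, 0.0, 0.0]
force: [1.0, -0.7, 0.2]
gripper_width: 1.002
```

Call:
apply_moves(motion=[[0.184,-0.12,0.0357,0.0034],[0.182,-0.124,0.0357,0.0034],[0.179,-0.128,0.0357,0.0034],[0.176,-0.131,0.0357,0.0034],[0.174,-0.135,0.0357,0.0034]])

```text
time_s: 1.93
ee_pos: [440.9, -343.8, 196.6]
tcp_rot: [0.998, 0.068, 0.0, 0.0]
force: [0.6, -0.4, 0.7]
gripper_width: 0.996
```

Call:
apply_moves(motion=[[0.171,-0.139,0.0357,0.0034],[0.168,-0.142,0.0357,0.0034],[0.165,-0.146,0.0357,0.0034],[0.162,-0.149,0.0357,0.0034],[0.158,-0.153,0.0357,0.0034]])

```text
time_s: 2.35
ee_pos: [553.7, -223.0, 169.8]
tcp_rot: [1.0, 0.015, 0.0, 0.0]
force: [0.1, -0.8, 0.8]
gripper_width: 1.0
```

```bash
python3 - <<'E'
from h import *
p,d=ctrl.snapshot("side"); cv2.imwrite("pics/side1.png",p)
for t in ("shelf_grip","shelf_hub","shelf"):
    print(t,[(np.round(r["location"]).tolist(),round(r["conf"],2)) for r in ctrl.place_of("side",t)][:3])
cv2.imwrite("pics/side1c.png",cv2.resize(p[100:260,200:400],None,fx=4,fy=3.7,interpolation=cv2.INTER_CUBIC))
E
python3 plan.py 552 -224 46 0.035 6
```

```text
shelf_grip [([347.0, -156.0, 46.0], 0.85), ([514.0, -414.0, 48.0], 0.8), ([551.0, -223.0, 50.0], 0.76)]
shelf_hub [([651.0, -223.0, 53.0], 0.98), ([541.0, -506.0, 54.0], 0.78), ([341.0, -258.0, 56.0], 0.66)]
shelf [([653.0, -220.0, -2.0], 0.97), ([536.0, -512.0, -0.0], 0.93), ([348.0, -257.0, 2.0], 0.76)]
t 2.55 pos [ 553.  -223.6  169.6] yaw 0.0331 F [-0.2 -0.8  0.1] T [ 0.   -0.03  0.  ] w 0.998 tilt [-0.0005  0.0003]
[np.float64(-0.0011), np.float64(0.0005), np.float64(0.1374), np.float64(-0.0001)]
[np.float64(-0.0011), np.float64(0.0005), np.float64(0.1374), np.float64(-0.0001)]
[np.float64(-0.0011), np.float64(0.0005), np.float64(0.1374), np.float64(-0.0001)]
[np.float64(-0.0011), np.float64(0.0005), np.float64(0.1374), np.float64(-0.0001)]
[np.float64(-0.0011), np.float64(0.0005), np.float64(0.1374), np.float64(-0.0001)]
[np.float64(-0.0011), np.float64(0.0005), np.float64(0.1374), np.float64(-0.0001)]
```

View pics/side1c.png

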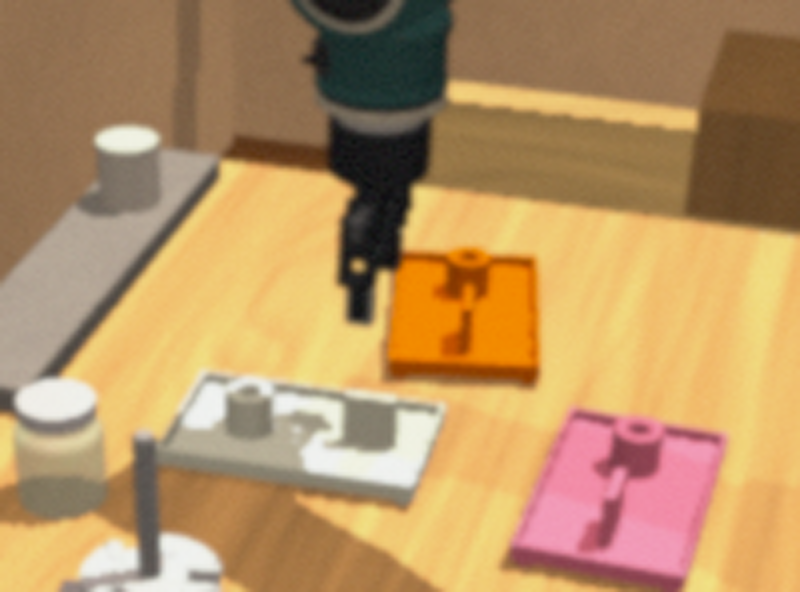

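Call:
apply_moves(motion=[[-0.002,0,0.2,0],[-0.002,0,0.2,0],[-0.001,0,0.2,0],[-0.001,0,0.15,0],[0,0,0.045,0]])

```text
time_s: 2.97
ee_pos: [549.4, -225.1, 47.6]
tcp_rot: [1.0, 0.015, -0.002, -0.001]
force: [-0.4, 0.9, -0.8]
gripper_width: 1.001
```

Call:
apply_moves(motion=[[0,0,0,0],[0,0,0,0],[0,0,0,0],[0,0,0,0],[0,0,0,0]], jaw=0.2)

```text
time_s: 3.38
ee_pos: [552.3, -224.6, 51.9]
tcp_rot: [1.0, 0.016, 0.001, 0.0]
force: [-0.8, 0.1, 0.6]
gripper_width: 0.598
```

```bash
python3 - <<'E'
from h import *
p,d=ctrl.snapshot("side"); 
cv2.imwrite("pics/side2c.png",cv2.resize(p[140:260,200:360],None,fx=5,fy=5,interpolation=cv2.INTER_CUBIC))
E
python3 plan.py 552 -224 50 0.035 1
```

```text
t 3.43 pos [ 552.2 -224.6   51.7] yaw 0.0313 F [-0.7  1.1 -0.9] T [ 0.04 -0.05  0.05] w 0.598 tilt [ 0.0013 -0.0005]
[np.float64(-0.0012), np.float64(-0.0038), np.float64(0.0112), np.float64(-0.0006)]
```

View pics/side2c.png

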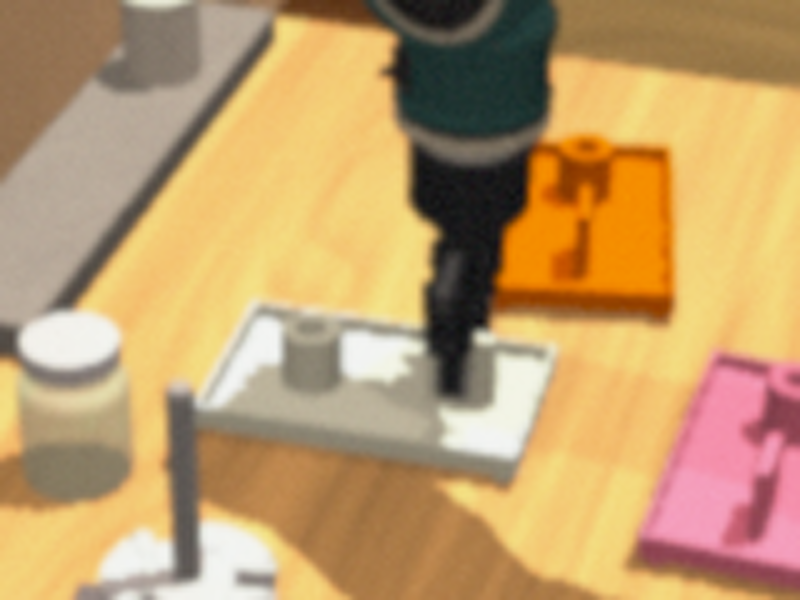

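Call:
apply_moves(motion=[[0,0,0.005,0],[0,0,0,0],[0,0,0,0],[0,0,0,0],[0,0,0,0]], jaw=-1)

```text
time_s: 3.85
ee_pos: [551.8, -224.4, 50.1]
tcp_rot: [1.0, 0.016, -0.0, -0.0]
force: [-1.1, -0.4, 4.3]
gripper_width: 0.108
```

Call:
apply_moves(motion=[[0,0,0,0],[0,0,0,0],[0,0,0,0],[0,0,0,0],[0,0,0,0]])

```text
time_s: 4.27
ee_pos: [551.8, -224.3, 50.1]
tcp_rot: [1.0, 0.016, -0.0, -0.0]
force: [-1.7, 0.4, 5.4]
gripper_width: 0.105
```

```bash
python3 - <<'E'
from h import *
p,d=ctrl.snapshot("side"); 
cv2.imwrite("pics/side3c.png",cv2.resize(p[140:260,200:360],None,fx=5,fy=5,interpolation=cv2.INTER_CUBIC))
E
python3 plan.py 552 -224 50 0.035 1
```

```text
t 4.32 pos [ 551.8 -224.3   50.1] yaw 0.0313 F [-1.4  1.4  5.5] T [ 0.14  0.35 -0.01] w 0.111 tilt [-0.  0.]
[np.float64(0.0015), np.float64(-0.0022), np.float64(0.0006), np.float64(-0.0006)]
```

View pics/side3c.png

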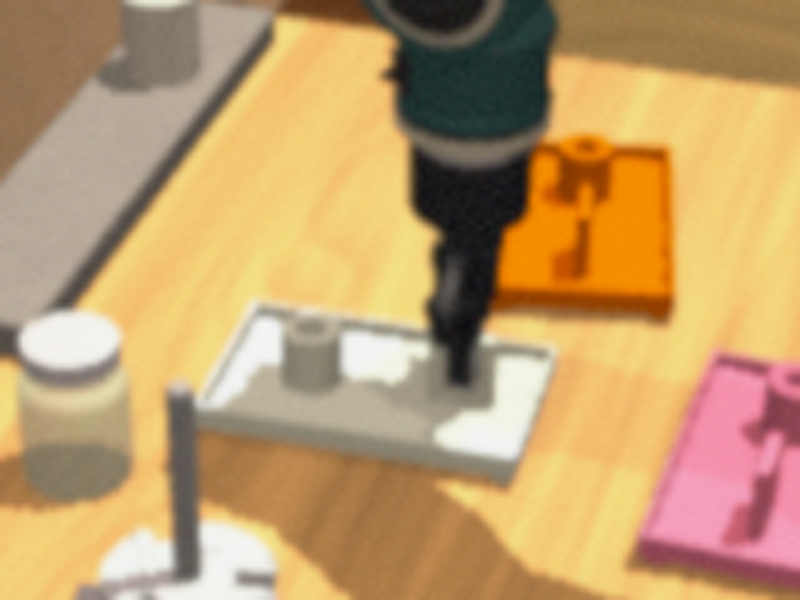

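Call:
apply_moves(motion=[[0,0,-0.01,0],[0,0,-0.02,0],[0,0,-0.04,0],[0,0,-0.04,0],[0,0,-0.04,0]])

```text
time_s: 4.73
ee_pos: [551.8, -224.3, 73.1]
tcp_rot: [1.0, 0.016, -0.0, -0.0]
force: [0.9, -0.4, -3.9]
gripper_width: 0.107
```

Call:
apply_moves(motion=[[0,0,-0.08,0],[0,0,-0.1,0],[0,0,-0.12,0],[0,0,-0.12,0],[0,0,-0.12,0]])

```text
time_s: 5.15
ee_pos: [551.7, -224.3, 155.3]
tcp_rot: [1.0, 0.016, 0.0, 0.0]
force: [-0.4, -0.6, -3.5]
gripper_width: 0.105
```

Call:
apply_moves(motion=[[0,0,-0.12,0],[0,0,-0.12,0],[0,0,-0.12,0],[0,0,-0.12,0],[0,0,-0.12,0]])

```text
time_s: 5.57
ee_pos: [551.5, -224.2, 245.4]
tcp_rot: [1.0, 0.016, 0.0, 0.0]
force: [0.6, -0.5, -4.0]
gripper_width: 0.11
```

Call:
apply_moves(motion=[[0,0,-0.12,0],[0,0,-0.12,0],[0,0,-0.08,0],[0,0,-0.04,0],[0,0,0,0]])

```text
time_s: 5.98
ee_pos: [552.0, -224.5, 298.9]
tcp_rot: [1.0, 0.016, 0.001, 0.0]
force: [-0.0, -0.4, -2.9]
gripper_width: 0.107
```

```bash
python3 - <<'E'
from h import *
for c in ("side","top"):
    p,d=ctrl.snapshot(c); cv2.imwrite(f"pics/{c}4.png",p);np.save(f"pics/{c}4.npy",d)
    for t in ("shelf_grip","shelf_hub","shelf"):
        print(c,t,[(np.round(r["location"]).tolist(),round(r["conf"],2)) for r in ctrl.place_of(c,t)][:3])
E
python3 plan.py 552 -224 300 0.035 1
```

```text
side shelf_grip [([347.0, -155.0, 43.0], 0.93), ([516.0, -410.0, 46.0], 0.74), ([554.0, -220.0, 302.0], 0.67)]
side shelf_hub [([339.0, -255.0, 54.0], 0.97), ([541.0, -509.0, 55.0], 0.86), ([653.0, -223.0, 301.0], 0.84)]
side shelf [([344.0, -259.0, -0.0], 0.85), ([652.0, -223.0, 247.0], 0.77), ([535.0, -511.0, -0.0], 0.61)]
top shelf_grip [([514.0, -413.0, 46.0], 0.8), ([349.0, -156.0, 47.0], 0.69)]
top shelf_hub [([539.0, -513.0, 55.0], 0.85), ([654.0, -220.0, 296.0], 0.78)]
top shelf [([541.0, -508.0, 2.0], 0.92), ([653.0, -221.0, 243.0], 0.8)]
t 6.38 pos [ 551.6 -224.3  296.9] yaw 0.0314 F [-0.5 -0.3 -3.5] T [-0.01  0.2   0.  ] w 0.108 tilt [-0.0009  0.0004]
[np.float64(0.0025), np.float64(-0.0019), np.float64(-0.021), np.float64(-0.0006)]
```

View pics/side4.png

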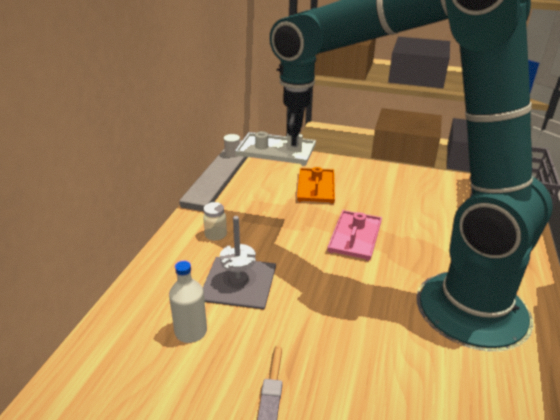

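View pics/top4.png

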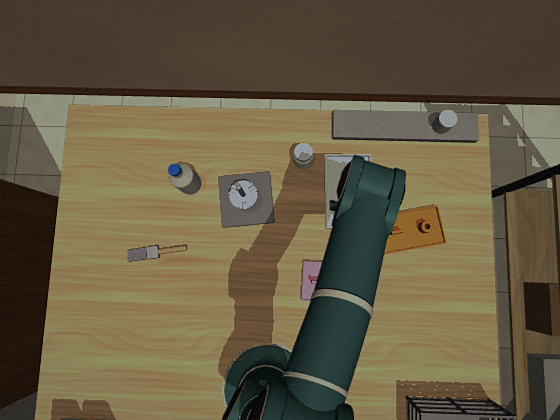

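```bash
python3 plan.py 519.3 108.1 300 -0.16 20 | sed 's/np.float64//g'
```

```text
t 6.38 pos [ 551.6 -224.3  296.9] yaw 0.0314 F [-0.5 -0.3 -3.5] T [-0.01  0.2   0.  ] w 0.108 tilt [-0.0009  0.0004]
[(-0.0073), (-0.1111), (-0.001), (0.0015)]
[(-0.0084), (-0.111), (-0.001), (0.0015)]
[(-0.0094), (-0.1109), (-0.001), (0.0015)]
[(-0.0105), (-0.1108), (-0.001), (0.0015)]
[(-0.0115), (-0.1107), (-0.001), (0.0015)]
[(-0.0126), (-0.1106), (-0.001), (0.0015)]
[(-0.0137), (-0.1105), (-0.001), (0.0015)]
[(-0.0147), (-0.1103), (-0.001), (0.0015)]
[(-0.0158), (-0.1102), (-0.001), (0.0015)]
[(-0.0168), (-0.11), (-0.001), (0.0015)]
[(-0.0179), (-0.1099), (-0.001), (0.0015)]
[(-0.0189), (-0.1097), (-0.001), (0.0015)]
[(-0.02), (-0.1095), (-0.001), (0.0015)]
[(-0.021), (-0.1093), (-0.001), (0.0015)]
[(-0.0221), (-0.1091), (-0.001), (0.0015)]
[(-0.0231), (-0.1089), (-0.001), (0.0015)]
[(-0.0241), (-0.1087), (-0.001), (0.0015)]
[(-0.0252), (-0.1084), (-0.001), (0.0015)]
[(-0.0262), (-0.1082), (-0.001), (0.0015)]
[(-0.0273), (-0.1079), (-0.001), (0.0015)]
```

Call:
apply_moves(motion=[[-0.004,-0.04,-0.002,0.0015],[-0.006,-0.08,-0.002,0.0015],[-0.0094,-0.11,-0.002,0.0015],[-0.0105,-0.11,-0.002,0.0015],[-0.0115,-0.11,-0.002,0.0015]])

```text
time_s: 6.8
ee_pos: [544.7, -155.7, 298.9]
tcp_rot: [1.0, -0.008, -0.0, -0.0]
force: [-0.1, 0.5, -3.3]
gripper_width: 0.107
```

Call:
apply_moves(motion=[[-0.0126,-0.11,-0.002,0.0015],[-0.0137,-0.11,-0.002,0.0015],[-0.0147,-0.11,-0.002,0.0015],[-0.0158,-0.11,-0.002,0.0015],[-0.0168,-0.11,-0.002,0.0015]])

```text
time_s: 7.22
ee_pos: [536.5, -72.8, 300.5]
tcp_rot: [0.999, -0.032, -0.0, -0.0]
force: [1.3, 1.1, -3.4]
gripper_width: 0.106
```

Call:
apply_moves(motion=[[-0.0179,-0.11,-0.001,0.0015],[-0.0189,-0.11,-0.001,0.0015],[-0.02,-0.11,0,0.0015],[-0.021,-0.11,0,0.0015],[-0.0221,-0.11,0,0.0015]])

```text
time_s: 7.63
ee_pos: [528.2, 10.7, 300.8]
tcp_rot: [0.998, -0.055, -0.0, -0.0]
force: [-0.3, -0.9, -4.2]
gripper_width: 0.108
```

Call:
apply_moves(motion=[[-0.0231,-0.109,0,0.0015],[-0.0241,-0.109,0,0.0015],[-0.0252,-0.108,0,0.0015],[-0.0262,-0.06,0,0.0015],[-0.0273,-0.03,0,0.0015]])

```text
time_s: 8.05
ee_pos: [517.1, 75.6, 300.7]
tcp_rot: [0.997, -0.078, -0.0, -0.0]
force: [0.3, -0.1, -4.0]
gripper_width: 0.109
```

```bash
python3 plan.py 519.3 108.1 300 -0.16 3 | sed 's/np.float64//g'
```

```text
t 8.05 pos [517.1  75.6 300.7] yaw -0.1563 F [ 0.3 -0.1 -4. ] T [ 0.04  0.23 -0.  ] w 0.109 tilt [-0.0001  0.0005]
[(-0.0064), (-0.0721), (0.0016), (0.0002)]
[(-0.0065), (-0.0721), (0.0016), (0.0002)]
[(-0.0066), (-0.0721), (0.0016), (0.0002)]
```

Call:
apply_moves(motion=[[-0.006,-0.08,0,0.0006],[-0.006,-0.07,0,0],[-0.006,-0.04,0,0],[-0.002,-0.025,0,0],[0,0,0,0]])

```text
time_s: 8.47
ee_pos: [519.7, 106.7, 300.7]
tcp_rot: [0.997, -0.08, -0.0, -0.0]
force: [0.6, 0.1, -3.2]
gripper_width: 0.11
```

Call:
apply_moves(motion=[[0,0,0,0],[0,0,0,0],[0,0,0,0]])

```text
time_s: 8.72
ee_pos: [519.8, 105.5, 300.7]
tcp_rot: [0.997, -0.081, -0.0, 0.0]
force: [0.7, -0.0, -3.9]
gripper_width: 0.106
```

```bash
python3 - <<'E'
from h import *
for c in ("side","top"):
    p,d=ctrl.snapshot(c); cv2.imwrite(f"pics/{c}5.png",p);np.save(f"pics/{c}5.npy",d)
    for t in ("shelf_grip","shelf_hub","shelf"):
        print(c,t,[(np.round(r["location"]).tolist(),round(r["conf"],2)) for r in ctrl.place_of(c,t)][:3])
    if c=="side": cv2.imwrite("pics/side5c.png",cv2.resize(p[130:290,170:350],None,fx=4.4,fy=3.7,interpolation=cv2.INTER_CUBIC))
E
python3 plan.py 519.3 108.1 300 -0.16 1
```

```text
side shelf_grip [([521.0, 108.0, 301.0], 0.91), ([516.0, -411.0, 46.0], 0.63), ([346.0, -158.0, 46.0], 0.56)]
side shelf_hub [([344.0, -257.0, 56.0], 0.74), ([616.0, 86.0, 304.0], 0.64), ([540.0, -506.0, 53.0], 0.59)]
side shelf [([535.0, -513.0, 0.0], 0.9), ([621.0, 92.0, 249.0], 0.77), ([348.0, -258.0, 1.0], 0.61)]
top shelf_grip [([515.0, -411.0, 45.0], 0.78), ([517.0, 106.0, 300.0], 0.61), ([345.0, -154.0, 48.0], 0.6)]
top shelf_hub [([340.0, -260.0, 57.0], 0.9), ([623.0, 92.0, 302.0], 0.65), ([538.0, -514.0, 52.0], 0.62)]
top shelf [([346.0, -261.0, -1.0], 0.92), ([619.0, 89.0, 248.0], 0.59), ([538.0, -507.0, 1.0], 0.59)]
t 9.12 pos [519.8 106.  300.8] yaw -0.161 F [ 0.1 -0.1 -4. ] T [0.03 0.21 0.03] w 0.108 tilt [-0.  0.]
[np.float64(-0.0053), np.float64(-0.0133), np.float64(0.0051), np.float64(-0.0002)]
```

View pics/side5c.png

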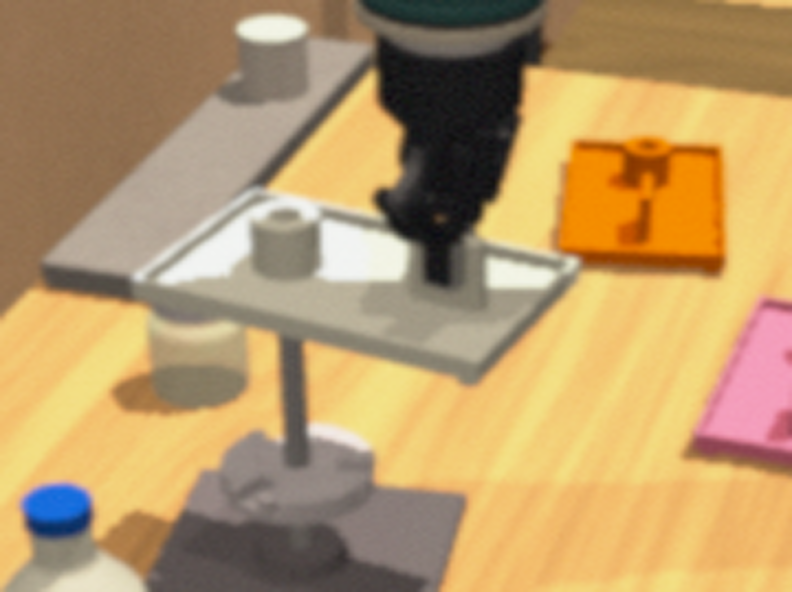

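View pics/top5.png

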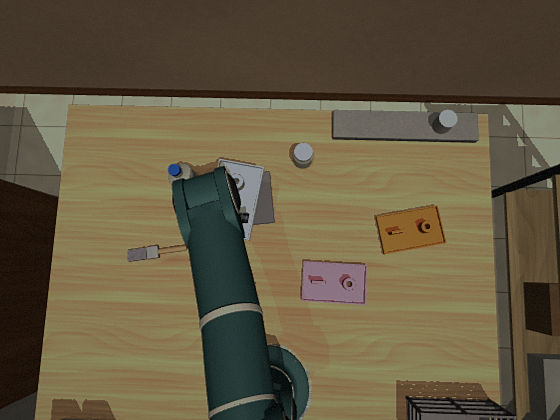

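```bash
cat >> h.py <<'E'
def cloud(c,d):
    K,Rm,t=P(c); v,u=np.mgrid[:d.shape[0],:d.shape[1]]
    r=np.stack([(u-K[0,2])/K[0,0],(v-K[1,2])/K[1,1],np.ones_like(d)],-1)*d[...,None]
    X=r@Rm.T+t; X[d<=0]=np.nan; return X
E
python3 - <<'E'
from h import *
for c in ("side","top"):
    X=cloud(c,np.load(f"pics/{c}5.npy")); X0=cloud(c,np.load(f"pics/{c}0.npy"))
    # pole from first image
    m=(np.hypot(X0[...,0]-619,X0[...,1]-92)<20)&(X0[...,2]>112)
    q=X0[m]; print(c,"pole n",m.sum(), "mean",q.mean(0).round(1) if m.sum() else None)
    top=q[q[:,2]>205]; print(" top pts",len(top),top.mean(0).round(1) if len(top) else None, q[:,2].max() if len(q) else None)
    m=(np.hypot(X0[...,0]-619,X0[...,1]-92)<60)&(abs(X0[...,2]-100)<5); q=X0[m]; print(" collar",len(q),q.mean(0).round(1), q.min(0).round(1),q.max(0).round(1))
    # hub top ring
    m=(np.hypot(X[...,0]-619,X[...,1]-90)<28)&(X[...,2]>297)&(X[...,2]<315); q=X[m]; print(" hub",len(q),q.mean(0).round(1),q.min(0).round(1),q.max(0).round(1))
    # plate
    yaw=-.161; ex=np.array([np.cos(yaw),np.sin(yaw)]);ey=np.array([-ex[1],ex[0]])
    r=X[...,:2]-np.array([619,90]); a=r@ex; b=r@ey
    for lo,hi,nm in ((255,270,"plate"),(271,282,"rim")):
        m=(a>-152)&(a<62)&(abs(b)<67)&(X[...,2]>lo)&(X[...,2]<hi)&(np.hypot(a,b)>24)&~((abs(a+100)<45)&(abs(b)<30)); 
        q=np.c_[a[m],b[m],np.ones(m.sum())]; s=np.linalg.lstsq(q,X[m][:,2],rcond=None)[0]
        e=q@s-X[m][:,2]; k=abs(e)<2*e.std()+.1; s=np.linalg.lstsq(q[k],X[m][k,2],rcond=None)[0]
        print(nm,m.sum(),s.round(4),e.std().round(2))
E
```

```text
side pole n 218 mean [616.9  98.8 170.2]
 top pts 42 [617.3  97.2 214.6] 221.22096209185702
 collar 538 [616.3  99.5  99.1] [571.7  45.8  95.1] [665.4 144.1 105. ]
 hub 141 [618.6  93.6 302.6] [598.8  69.7 297. ] [639.7 113.1 306.8]
plate 1513 [-2.400000e-03 -5.600000e-03  2.642515e+02] 2.27
rim 382 [-3.100000e-03  6.000000e-04  2.732472e+02] 1.36
top pole n 59 mean [616.3  91.3 186.9]
 top pts 26 [618.4  92.5 218.7] 225.34030400991014
 collar 474 [617.7  92.5 100.5] [573.8  47.8  95. ] [665.6 141.  105. ]
 hub 81 [623.2  83.  304.7] [602.   71.8 297.3] [638.8 100.4 310.8]
plate 1051 [-2.600000e-03  4.400000e-03  2.654268e+02] 2.17
rim 205 [-2.400000e-03 -3.600000e-03  2.749012e+02] 2.19
```

```bash
cat > ov.py <<'E'
from h import *
def circ(x,y,z,r,n=120):
    a=np.linspace(0,2*np.pi,n); return np.c_[x+r*np.cos(a),y+r*np.sin(a),np.full(n,z)]
def crop(c,img,ctr,half,s,curves):
    u0,v0=int(ctr[0]-half),int(ctr[1]-half)
    o=cv2.resize(img[v0:v0+2*half,u0:u0+2*half],None,fx=s,fy=s,interpolation=cv2.INTER_CUBIC)
    for X,col in curves:
        q=((proj(c,X)-[u0,v0]+.5)*s-.5); cv2.polylines(o,[np.round(q*8).astype(np.int32)],False,col,1,cv2.LINE_AA,3)
    return o
E
python3 - <<'E'
from ov import *
rows=[]
for c in ("side","top"):
    a=cv2.imread(f"pics/{c}0.png"); b=cv2.imread(f"pics/{c}5.png")
    g=(0,255,0);r=(0,0,255)
    o1=crop(c,a,proj(c,[[619,92,160]])[0],30,6.6,[(circ(619,92,220,6),r),(circ(619,92,100,46),g),(np.array([[619,92,100],[619,92,220]]),r)])
    o2=crop(c,b,proj(c,[[619.5,89.8,300]])[0],30,6.6,[(circ(619.5,89.8,304.7,20),g),(circ(619.5,89.8,304.7,9.2),r)])
    rows.append(np.hstack([o1,o2]))
cv2.imwrite("pics/ov5.png",cv2.resize(np.vstack(rows),(600,600),interpolation=cv2.INTER_AREA)); cv2.imwrite("pics/ov5s.png",rows[0]); cv2.imwrite("pics/ov5t.png",rows[1])
E
```

```text
(no output)
```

View pics/ov5s.png

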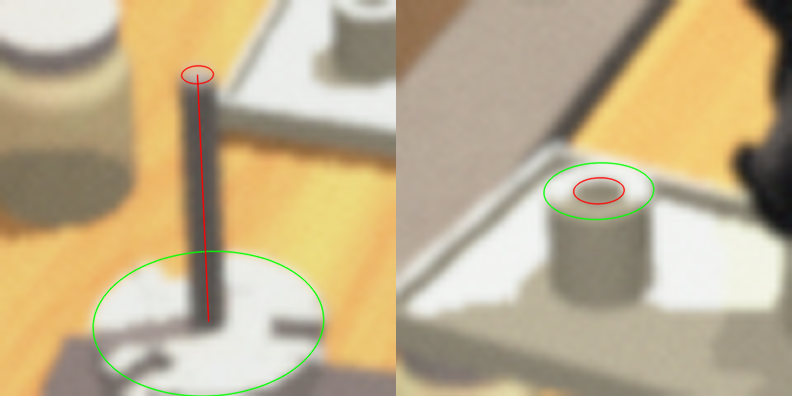

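View pics/ov5t.png

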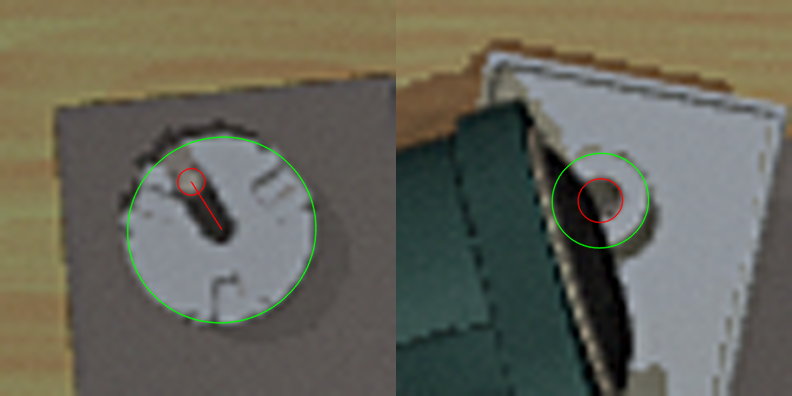

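Call:
apply_moves(motion=[[-0.005,-0.014,0.03,0],[0,0,0.05,0],[0,0,0.05,0],[0,0,0.04,0],[0,0,0.02,0]])

```text
time_s: 9.53
ee_pos: [518.9, 108.1, 270.9]
tcp_rot: [0.997, -0.08, -0.001, 0.0]
force: [0.6, 0.2, -4.0]
gripper_width: 0.113
```

Call:
apply_moves(motion=[[0,0,0.01,0],[0,0,0,0],[0,0,0,0]])

```text
time_s: 9.78
ee_pos: [519.5, 108.3, 270.9]
tcp_rot: [0.997, -0.08, 0.0, -0.0]
force: [-0.7, 0.1, -3.1]
gripper_width: 0.105
```

```bash
python3 - <<'E'
from ov import *
from plan import pose
s,m,a=pose(); x,y,z=s["ee_pos"]
hx,hy=x+101*np.cos(a),y+101*np.sin(a); print(hx,hy)
rows=[]
for c in ("side","top"):
    p,d=ctrl.snapshot(c); g=(0,255,0);r=(0,0,255)
    rows.append(crop(c,p,proj(c,[[619,92,240]])[0],30,6.6,[(circ(hx,hy,z+4,20),g),(circ(hx,hy,z+4,9.2),r),(np.array([[619,92,100],[619,92,220]]),r)]))
cv2.imwrite("pics/ov6.png",np.hstack(rows))
E
python3 plan.py 519.3 108.1 300 -0.16 1
```

```text
619.1515292386395 92.0852105633176
t 9.88 pos [519.5 108.3 271.1] yaw -0.161 F [ 0.8  0.1 -2.6] T [0.06 0.26 0.03] w 0.106 tilt [0.0005 0.0002]
[np.float64(-0.0011), np.float64(0.0015), np.float64(-0.1928), np.float64(-0.0002)]
```

View pics/ov6.png

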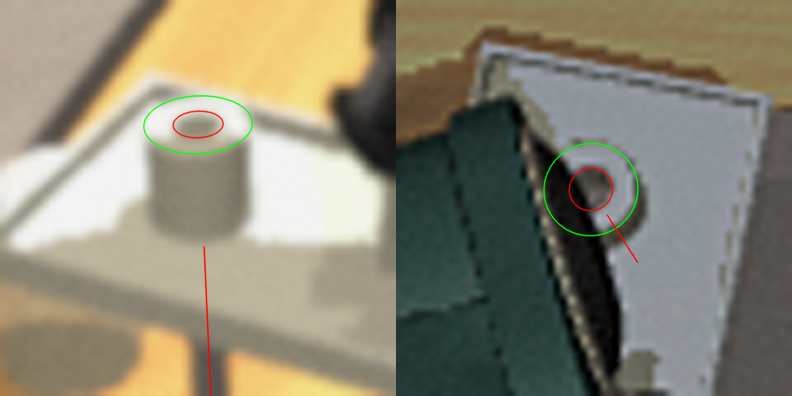

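Call:
apply_moves(motion=[[0,0,0.02,0],[0,0,0.02,0],[0,0,0.015,0],[0,0,0.015,0],[0,0,0.01,0]])

```text
time_s: 10.3
ee_pos: [519.3, 108.2, 258.4]
tcp_rot: [0.997, -0.08, -0.0, 0.0]
force: [1.1, -0.5, -4.2]
gripper_width: 0.107
```

```bash
python3 plan.py 519.3 108.1 300 -0.16 1
```

```text
t 10.3 pos [519.3 108.2 258.4] yaw -0.1609 F [ 1.1 -0.5 -4.2] T [0.03 0.29 0.02] w 0.107 tilt [-0.0004  0.    ]
[np.float64(0.0004), np.float64(0.0007), np.float64(-0.2776), np.float64(-0.0001)]
```

No contact force; continue slowly.

Call:
apply_moves(motion=[[0,0,0.01,0],[0,0,0.01,0],[0,0,0.01,0],[0,0,0.01,0],[0,0,0.01,0]])

```text
time_s: 10.72
ee_pos: [519.3, 108.3, 251.2]
tcp_rot: [0.997, -0.08, 0.0, -0.0]
force: [-0.6, 0.3, -3.5]
gripper_width: 0.113
```

```bash
python3 plan.py 519.3 108.1 300 -0.16 1|head -1; python3 - <<'E'
from ov import *
from plan import pose
s,m,a=pose(); x,y,z=s["ee_pos"]
hx,hy=x+101*np.cos(a),y+101*np.sin(a)
rows=[]
for c in ("side","top"):
    p,d=ctrl.snapshot(c); g=(0,255,0);r=(0,0,255)
    rows.append(crop(c,p,proj(c,[[619,92,240]])[0],30,6.6,[(circ(hx,hy,z+4,20),g)]))
cv2.imwrite("pics/ov7.png",np.hstack(rows))
E
```

```text
t 10.72 pos [519.3 108.3 251.2] yaw -0.1609 F [-0.6  0.3 -3.5] T [ 0.03  0.21 -0.03] w 0.113 tilt [0.     0.0001]
```

View pics/ov7.png

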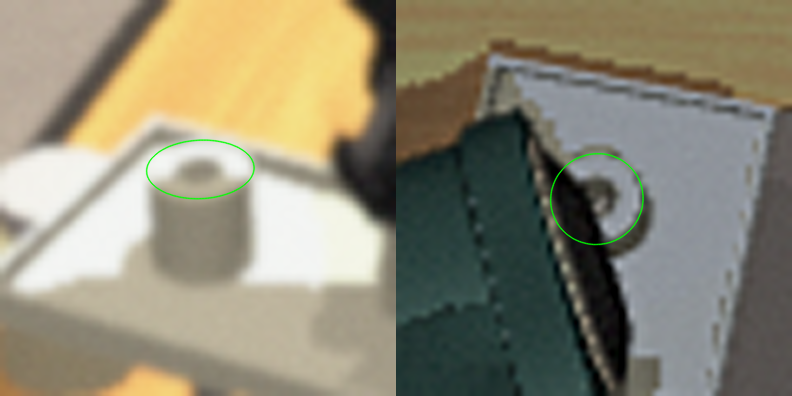

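Call:
apply_moves(motion=[[0,0,0.02,0],[0,0,0.03,0],[0,0,0.03,0],[0,0,0.03,0],[0,0,0.03,0]])

```text
time_s: 11.23
ee_pos: [519.3, 108.2, 229.6]
tcp_rot: [0.997, -0.08, -0.0, 0.0]
force: [-0.2, 0.5, -3.9]
gripper_width: 0.107
```

Call:
apply_moves(motion=[[0,0,0.03,0],[0,0,0.03,0],[0,0,0.03,0],[0,0,0.03,0],[0,0,0.03,0]])

```text
time_s: 11.65
ee_pos: [519.3, 108.3, 207.3]
tcp_rot: [0.997, -0.08, -0.0, -0.0]
force: [0.7, -0.1, -4.4]
gripper_width: 0.107
```

```bash
python3 plan.py 519.3 108.1 300 -0.16 1|head -1
```

```text
t 11.65 pos [519.3 108.3 207.3] yaw -0.1609 F [ 0.7 -0.1 -4.4] T [0.07 0.19 0.03] w 0.107 tilt [-0.0001  0.0001]
```

Call:
apply_moves(motion=[[0,0,0.03,0],[0,0,0.03,0],[0,0,0.03,0],[0,0,0.03,0],[0,0,0.03,0]])

```text
time_s: 12.07
ee_pos: [519.4, 108.3, 184.8]
tcp_rot: [0.997, -0.08, -0.0, -0.0]
force: [-0.2, -0.0, -3.1]
gripper_width: 0.11
```

Call:
apply_moves(motion=[[0,0,0.03,0],[0,0,0.03,0],[0,0,0.03,0],[0,0,0.025,0],[0,0,0.02,0]])

```text
time_s: 12.48
ee_pos: [519.2, 108.2, 164.5]
tcp_rot: [0.997, -0.08, -0.0, 0.0]
force: [-0.3, 0.1, -4.2]
gripper_width: 0.11
```

Call:
apply_moves(motion=[[0,0,0.01,0],[0,0,0.01,0],[0,0,0.01,0],[0,0,0.007,0],[0,0,0.007,0]])

```text
time_s: 12.9
ee_pos: [519.4, 108.3, 158.4]
tcp_rot: [0.997, -0.08, 0.0, -0.0]
force: [0.3, 0.4, -3.9]
gripper_width: 0.107
```

```bash
python3 plan.py 519.3 108.1 150 -0.16 1
```

```text
t 12.9 pos [519.4 108.3 158.4] yaw -0.1608 F [ 0.3  0.4 -3.9] T [ 0.07  0.19 -0.01] w 0.107 tilt [0.0001 0.0001]
[np.float64(-0.0004), np.float64(0.0013), np.float64(0.056), np.float64(-0.0001)]
```

Now feel for the collar in ~0.75 mm steps.

Call:
apply_moves(motion=[[0,0,0.008,0],[0,0,0.008,0],[0,0,0.008,0],[0,0,0.008,0],[0,0,0.006,0]])

```text
time_s: 13.32
ee_pos: [519.3, 108.3, 152.6]
tcp_rot: [0.997, -0.08, -0.0, -0.0]
force: [0.3, 1.0, -3.8]
gripper_width: 0.112
```

Call:
apply_moves(motion=[[0,0,0.005,0],[0,0,0.005,0],[0,0,0.003,0]])

```text
time_s: 13.57
ee_pos: [519.3, 108.3, 150.7]
tcp_rot: [0.997, -0.08, -0.0, -0.0]
force: [-0.6, 0.5, -4.4]
gripper_width: 0.112
```

```bash
python3 plan.py 519.3 108.1 150 -0.16 1
```

```text
t 13.57 pos [519.3 108.3 150.7] yaw -0.1609 F [-0.6  0.5 -4.4] T [ 0.01  0.21 -0.02] w 0.112 tilt [-0.0001  0.0001]
[np.float64(0.0001), np.float64(0.001), np.float64(0.0045), np.float64(-0.0001)]
```

Call:
apply_moves(motion=[[0,0,0.003,0],[0,0,0.003,0],[0,0,0,0]])

```text
time_s: 13.82
ee_pos: [519.3, 108.3, 150.0]
tcp_rot: [0.997, -0.08, 0.0, -0.0]
force: [-2.4, -1.1, 1.9]
gripper_width: 0.108
```

```bash
python3 plan.py 519.3 108.1 150 -0.16 1
```

```text
t 13.82 pos [519.3 108.3 150. ] yaw -0.1608 F [-2.4 -1.1  1.9] T [-0.06  0.56 -0.  ] w 0.108 tilt [0.0001 0.0001]
[np.float64(0.0), np.float64(0.0015), np.float64(0.0001), np.float64(-0.0001)]
```

Call:
apply_moves(motion=[[0.0001,0.0135,0,-0.0032],[0.0001,0.0135,0,-0.0032],[0.0001,0.0135,0,-0.0032],[0.0001,0.0135,0,-0.0032],[0.0001,0.0135,0,-0.0032]])

```text
time_s: 14.23
ee_pos: [518.3, 97.9, 150.0]
tcp_rot: [1.0, -0.029, 0.0, -0.0]
force: [-0.2, 0.2, 0.3]
gripper_width: 0.111
```

```bash
python3 - <<'E'
from plan import *
s,m,a=pose(); print(s["ee_pos"].round(2),round(a,4),s["force"].round(1),s["ft_torque"].round(2),"hub",(s["ee_pos"][:2]+101*np.array([np.cos(a),np.sin(a)])).round(2))
E
```

```text
[518.33  97.9  149.96] -0.0584 [-0.2  0.2  0.3] [-0.01 -0.1  -0.06] hub [619.16  92.01]
```

Call:
apply_moves(motion=[[0.0001,0.0135,0.001,-0.0032],[0.0001,0.0135,0,-0.0032],[0.0001,0.0135,0,-0.0032],[0.0001,0.0135,0,-0.0032],[0.0001,0.0135,0,-0.0032]])

```text
time_s: 14.65
ee_pos: [518.2, 87.8, 149.7]
tcp_rot: [1.0, 0.021, 0.0, -0.0]
force: [0.3, -0.1, 0.5]
gripper_width: 0.109
```

```bash
cat > st.py <<'E'
from plan import *
s,m,a=pose(); print(s["time_s"],s["ee_pos"].round(2),round(a,4),s["force"].round(1),s["ft_torque"].round(2),"hub",(s["ee_pos"][:2]+101*np.array([np.cos(a),np.sin(a)])).round(2))
E
python3 st.py
```

```text
14.65 [518.16  87.85 149.75] 0.0421 [ 0.3 -0.1  0.5] [-0.09 -0.32 -0.13] hub [619.07  92.1 ]
```

Call:
apply_moves(motion=[[0.0001,0.0135,0.002,-0.0032],[0.0001,0.0135,0.002,-0.0032],[0.0001,0.0135,0.001,-0.0032],[0,0,0,0]])

```text
time_s: 14.98
ee_pos: [518.7, 81.6, 149.0]
tcp_rot: [0.999, 0.051, 0.0, -0.0]
force: [1.4, -0.0, 1.2]
gripper_width: 0.114
```

```bash
python3 st.py
```

```text
14.9833 [518.68  81.59 148.99] 0.102 [ 1.4 -0.   1.2] [ 0.12 -0.55 -0.06] hub [619.15  91.87]
```

Call:
apply_moves(motion=[[0.0001,0.012,0,-0.0029],[0.0001,0.012,0,-0.0029],[0,0,0,0]])

```text
time_s: 15.23
ee_pos: [518.4, 78.0, 148.5]
tcp_rot: [0.998, 0.069, -0.001, 0.0]
force: [-1.6, -0.4, -3.6]
gripper_width: 0.107
```

```bash
python3 st.py;  python3 - <<'E'
from ov import *
p,d=ctrl.snapshot("side"); cv2.imwrite("pics/side8.png",p); np.save("pics/side8.npy",d)
cv2.imwrite("pics/side8c.png",cv2.resize(p[190:310,170:330],None,fx=5,fy=5,interpolation=cv2.INTER_CUBIC))
E
```

```text
15.2333 [518.38  78.03 148.55] 0.1385 [-1.6 -0.4 -3.6] [-0.06  0.19 -0.05] hub [618.41  91.97]
```

View pics/side8c.png

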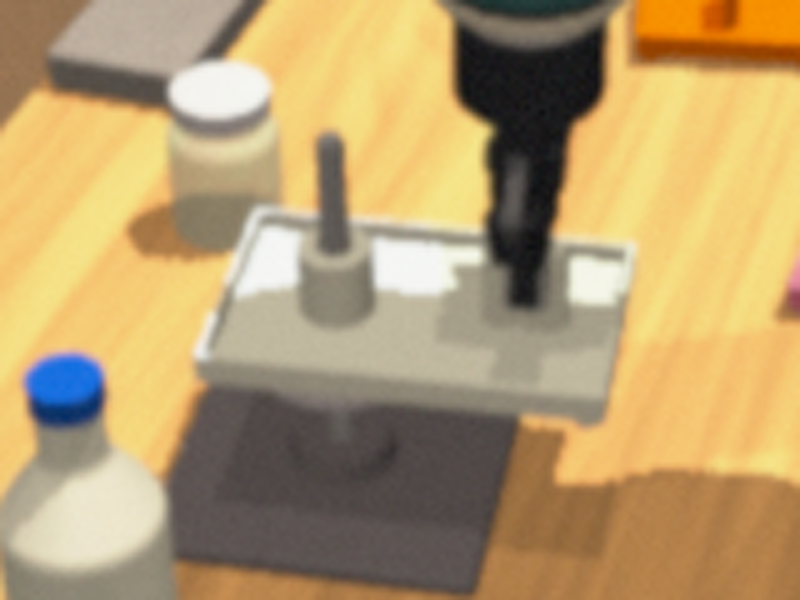

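Call:
apply_moves(motion=[[0,0,0.005,0],[0,0,0.006,0],[0,0,0.006,0],[0,0,0.004,0],[0,0,0,0]])

```text
time_s: 15.7
ee_pos: [518.7, 78.5, 145.6]
tcp_rot: [0.998, 0.068, -0.0, -0.0]
force: [0.5, 0.5, -3.8]
gripper_width: 0.111
```

```bash
python3 st.py
```

```text
15.7 [518.74  78.53 145.58] 0.137 [ 0.5  0.5 -3.8] [-0.02  0.19 -0.02] hub [618.79  92.33]
```

Call:
apply_moves(motion=[[0,0,0.005,0],[0,0,0.005,0],[0,0,0.004,0],[0,0,0.004,0],[0,0,0,0]])

```text
time_s: 16.12
ee_pos: [518.8, 78.4, 143.0]
tcp_rot: [0.998, 0.068, -0.0, -0.0]
force: [0.2, 1.1, -4.0]
gripper_width: 0.109
```

```bash
python3 st.py
```

```text
16.1167 [518.84  78.43 142.97] 0.1369 [ 0.2  1.1 -4. ] [-0.06  0.24 -0.07] hub [618.89  92.22]
```

Call:
apply_moves(motion=[[0,0,0.004,0],[0,0,0.003,0],[0,0,0,0],[0,0,0,0]])

```text
time_s: 16.45
ee_pos: [518.9, 78.5, 142.1]
tcp_rot: [0.998, 0.068, 0.0, -0.0]
force: [-1.6, -0.5, -1.9]
gripper_width: 0.108
```

```bash
python3 st.py
```

```text
16.45 [518.92  78.46 142.14] 0.1369 [-1.6 -0.5 -1.9] [-0.1   0.28 -0.04] hub [618.97  92.24]
```

Call:
apply_moves(motion=[[0,0,0.002,0],[0,0,0.001,0],[0,0,0,0],[0,0,0,0]])

```text
time_s: 16.78
ee_pos: [518.9, 78.5, 141.9]
tcp_rot: [0.998, 0.068, 0.0, 0.0]
force: [-5.1, -0.6, 5.3]
gripper_width: 0.108
```

```bash
python3 st.py;  python3 - <<'E'
from ov import *
rows=[]
for c in ("side","top"):
    p,d=ctrl.snapshot(c); cv2.imwrite(f"pics/{c}9.png",p); np.save(f"pics/{c}9.npy",d)
    print(c,[(np.round(r["location"]).tolist(),round(r["conf"],2)) for r in ctrl.place_of(c,"shelf")])
    X=cloud(c,d); yaw=.137; ex=np.array([np.cos(yaw),np.sin(yaw)]);ey=np.array([-ex[1],ex[0]])
    r=X[...,:2]-np.array([619,92]); a=r@ex; b=r@ey
    for lo,hi,nm in ((98,113,"plate"),(112,124,"rim")):
        m=(a>-152)&(a<62)&(abs(b)<67)&(X[...,2]>lo)&(X[...,2]<hi)&(np.hypot(a,b)>24)&~((abs(a+100)<45)&(abs(b)<30)); 
        q=np.c_[a[m],b[m],np.ones(m.sum())]; s=np.linalg.lstsq(q,X[m][:,2],rcond=None)[0]
        print(nm,m.sum(),s.round(4))
p=cv2.imread("pics/side9.png")
cv2.imwrite("pics/side9c.png",cv2.resize(p[190:310,170:330],None,fx=5,fy=5,interpolation=cv2.INTER_CUBIC))
E
```

```text
16.7833 [518.9   78.47 141.92] 0.1369 [-5.1 -0.6  5.3] [-0.16  0.89 -0.03] hub [618.95  92.26]
side [([618.0, 94.0, 91.0], 0.97), ([538.0, -512.0, -0.0], 0.65), ([347.0, -257.0, 1.0], 0.65)]
plate 1499 [-1.000000e-03 -2.800000e-03  1.060984e+02]
rim 335 [ 1.900000e-03 -2.200000e-03  1.149947e+02]
top [([340.0, -259.0, 0.0], 0.84), ([620.0, 90.0, 89.0], 0.72), ([540.0, -508.0, 0.0], 0.71), ([620.0, 96.0, 218.0], 0.26)]
plate 667 [ 7.800000e-03 -8.000000e-04  1.070204e+02]
rim 189 [-9.900000e-03  1.440000e-02  1.166805e+02]
```

View pics/side9c.png

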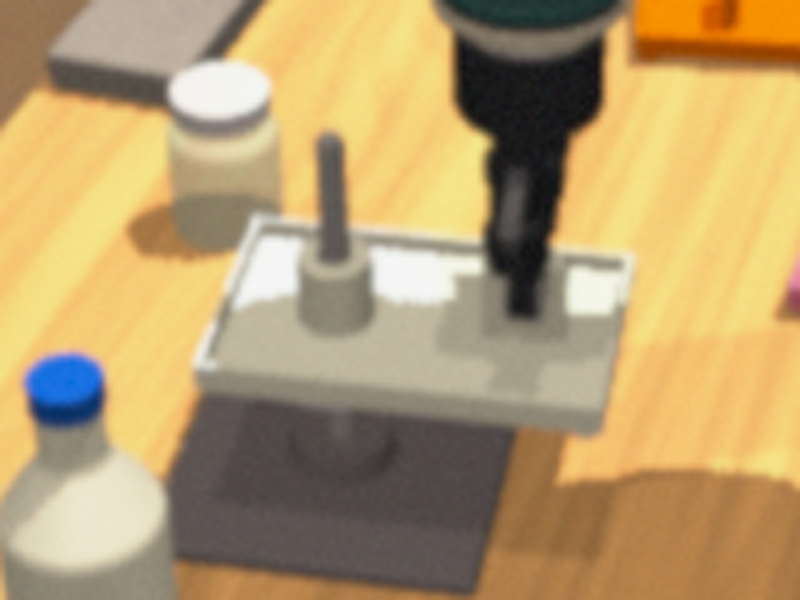

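Call:
apply_moves(motion=[[0,0,-0.001,0],[0,0,0,0],[0,0,0,0],[0,0,0,0],[0,0,0,0]], jaw=-0.2)

```text
time_s: 17.4
ee_pos: [518.9, 78.5, 141.7]
tcp_rot: [0.998, 0.068, 0.0, -0.0]
force: [-0.7, -0.2, 0.7]
gripper_width: 0.397
```

```bash
python3 st.py;  python3 - <<'E'
from ov import *
p,d=ctrl.snapshot("side"); cv2.imwrite("pics/side10c.png",cv2.resize(p[190:310,170:330],None,fx=5,fy=5,interpolation=cv2.INTER_CUBIC))
E
```

```text
17.4 [518.94  78.49 141.74] 0.1369 [-0.7 -0.2  0.7] [-0.01 -0.02 -0.02] hub [619.    92.27]
```

View pics/side10c.png

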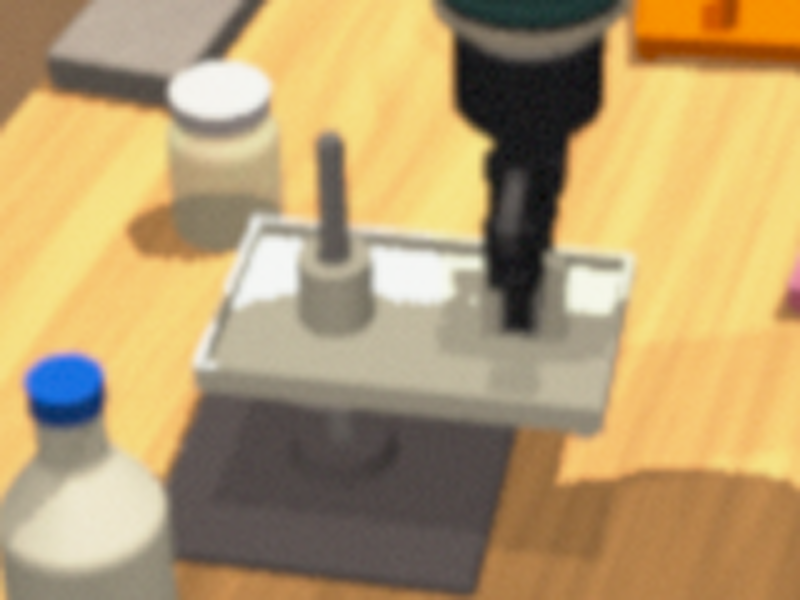

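Released; the shelf didn't move. Retreat straight up, then back a bit toward the base.

Call:
apply_moves(motion=[[0,0,-0.02,0],[0,0,-0.04,0],[0,0,-0.06,0],[0,0,-0.08,0],[0,0,-0.1,0]])

```text
time_s: 17.87
ee_pos: [518.7, 78.5, 187.9]
tcp_rot: [0.998, 0.068, -0.0, -0.0]
force: [-0.7, -0.0, 0.8]
gripper_width: 0.4
```

Call:
apply_moves(motion=[[0,0,-0.15,0],[0,0,-0.15,0],[-0.05,0,-0.15,0],[-0.1,0,-0.15,0],[-0.15,0,-0.1,0]])

```text
time_s: 18.28
ee_pos: [474.9, 72.7, 294.8]
tcp_rot: [0.998, 0.069, 0.001, -0.0]
force: [-0.5, -0.1, 0.5]
gripper_width: 0.399
```

Call:
apply_moves(motion=[[-0.15,0,0,0],[-0.15,0,0,0],[-0.1,0,0,0],[-0.05,0,0,0],[0,0,0,0]])

```text
time_s: 18.7
ee_pos: [406.8, 63.0, 292.9]
tcp_rot: [0.998, 0.068, 0.001, 0.0]
force: [0.8, 0.7, -0.0]
gripper_width: 0.4
```

Call:
apply_moves(motion=[[0,0,0,0],[0,0,0,0],[0,0,0,0],[0,0,0,0],[0,0,0,0]])

```text
time_s: 19.12
ee_pos: [407.7, 63.2, 291.6]
tcp_rot: [0.998, 0.068, -0.0, -0.0]
force: [-0.3, -0.4, 0.4]
gripper_width: 0.401
```

```bash
python3 st.py;  python3 - <<'E'
from ov import *
o=[]
for c in ("side","top"):
    p,d=ctrl.snapshot(c); cv2.imwrite(f"pics/{c}11.png",p)
    print(c,[(np.round(r["location"]).tolist(),round(r["conf"],2)) for r in ctrl.place_of(c,"shelf")])
    X=cloud(c,d); yaw=.137; ex=np.array([np.cos(yaw),np.sin(yaw)]);ey=np.array([-ex[1],ex[0]])
    r=X[...,:2]-np.array([619,92]); a=r@ex; b=r@ey
    for lo,hi,nm in ((98,111,"plate"),):
        m=(a>-140)&(a<50)&(abs(b)<55)&(X[...,2]>lo)&(X[...,2]<hi)&(np.hypot(a,b)>26)&~((abs(a+100)<28)&(abs(b)<15)); 
        q=np.c_[a[m],b[m],np.ones(m.sum())]; s=np.linalg.lstsq(q,X[m][:,2],rcond=None)[0]
        print(nm,m.sum(),s.round(4))
    k=proj(c,[[590,90,110]])[0].astype(int)
    o.append(cv2.resize(p[k[1]-50:k[1]+50,k[0]-50:k[0]+50],None,fx=4,fy=4,interpolation=cv2.INTER_CUBIC))
cv2.imwrite("pics/end.png",np.hstack(o))
E
```

```text
19.1167 [407.74  63.2  291.56] 0.137 [-0.3 -0.4  0.4] [0.01 0.   0.02] hub [507.79  77.  ]
side [([618.0, 92.0, 90.0], 0.81), ([536.0, -512.0, 1.0], 0.77), ([346.0, -259.0, -1.0], 0.69), ([617.0, 89.0, 143.0], 0.52)]
plate 1197 [1.100000e-03 2.500000e-03 1.056583e+02]
top [([540.0, -508.0, 4.0], 0.92), ([619.0, 93.0, 90.0], 0.82), ([344.0, -260.0, -2.0], 0.73)]
plate 1349 [1.70000e-03 1.20000e-03 1.06557e+02]
```

View pics/end.png

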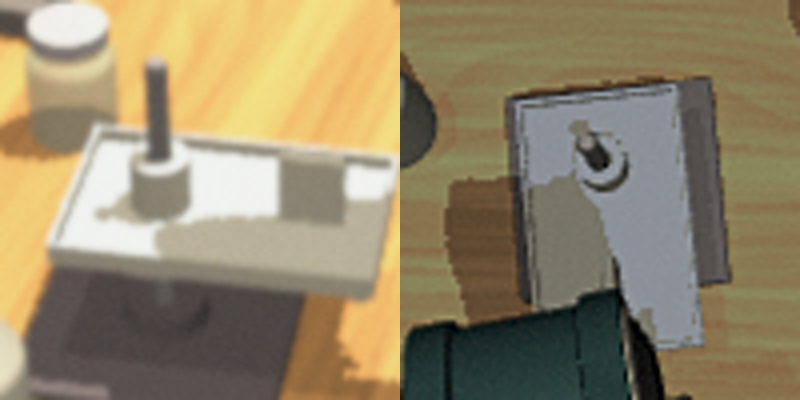

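View pics/side11.png

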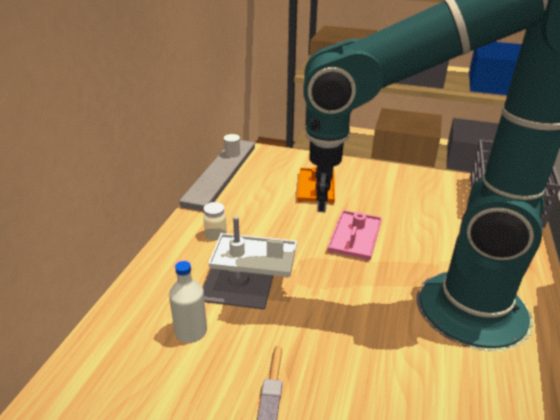

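The shelf is seated: the plate's upper face is at 106 mm, the value for fully home, and it is level within 0.2°. Nothing touches it, and the bystanders have not moved.

```bash
python3 -c "
from station import ctrl
print(ctrl.finish_job())"
```

```text
the job is handed in; nothing more can be done
None
```

The white shelf is on the caddy, fully home in the collar's notches, and the job is handed in at about 19 s. No verdict came back.

- **Lift and lowering:** I gripped the shelf by its fin, lined the hub up over the pole and lowered it with no binding forces. The feet met the collar's face with the TCP at 150 mm.
- **Swing:** I swung it about 0.3 rad round the pole until the support vanished, which showed the feet had dropped into the notches. I then lowered it the last 8 mm onto the collar, seating it with under 10 N, and let go.
- **Last checks:** After release and retreat, the plate's upper face measures 105.7 mm (side camera) and 106.6 mm (top camera); fully home is 106 mm. It is level within about 0.2°. The networks put the shelf's origin at z = 90 mm against the expected 92 mm, within their 4 mm error. The shelf did not move on release, the detergent bottle, jar and brush look undisturbed, and the arm is clear.
- **Disagreement:** One rim-plane fit from the top camera, taken while the arm partly hid the shelf, showed up to 0.8° of tilt. I took it as noise, since the plate fits from both cameras after retreat did not show it.

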